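# Load the amber filter and shut the analyser door

### The job

Get the benchtop analyser ready for a run: first take the amber filter blade out of its rack and slide it all the way down into the slot in the analyser's roof, and let go of it. Then push the analyser's front door fully shut until it snaps home on its catch. Leave the blue filter and everything else on the bench where it is.

Things in the scene. Friction and masses are not known exactly. Their poses are not given: they have to be found in the camera images.
- amber_filter_centre (a point): Centre (half-way up) of the loose upright amber filter: dark blade 60 mm wide (its x), 8 thick (y), 78 tall with an amber pane, foot (lowest 5 mm) narrowed to 56 x 6. On it an amber grip tab 40 wide (x), 12 thick (y), 34 tall. Total height 112 (z up): tab's middle 39 mm above this point, foot 56 below. 0.12 kg. Either way round fits the slot.
- blue_filter_centre (a point): Centre (half-way up) of the blue-tabbed filter blade, same shape and size as the amber one; it stays in the rack.
- rack: White fixed rack 190 (its x) x 60 (y) x 36 mm high on the bench, origin at the centre of its underside. Two slots 64 x 11.5 mm, 30 deep, end to end along its x at x = -46 and +46 mm; a blade stands loosely in each, blade width along the rack's x. Which blade is in which slot varies.
- analyser: Cream box-shaped instrument with brown sides, fixed on the bench: 240 mm deep (its x; the front faces its -x), 260 mm wide (y), 165 mm high (z). Origin at the centre of its underside. The roof is flat.
- slot_mouth (a point): Centre of the filter slot's mouth in the roof (165 mm above the bench), 85 mm behind the front, in a grey plate, an amber mark at each end. Axes as the analyser's. Slot 67 mm long (y) x 13.5 wide (x), 4 mm chamfer, solid floor 75 mm below the mouth. A blade fully home stands on that floor: only its tab and 3 mm of blade show above the roof.
- door (a joint): Opening angle of the analyser's front door, rad: 0 = shut, grows as it swings out to the front; starts at 0.7 to 1.3. It turns easily and stays where left. A sprung catch is first felt at about 0.13 rad, needs some 6 N at door_push to pass its hump at about 0.06, then draws the door to 0. Not pushed past the hump, it stays ajar.
- door_hinge (a point): Point on the door's vertical hinge line, 87 mm above the bench, on the plane of the analyser's front, 90 mm to +y of its middle (left seen from the robot). Door: cream panel, dark window, 180 mm wide (hinge towards -y when shut), 25 to 150 mm above the bench, 15 thick, all in front of the hinge line. Frame turns with the door; at 0 its axes are the analyser's.
- door_push (a point): Point on the door's outer face that is good to push: 135 mm from the hinge line along the door, 115 mm above the bench (35 below the door's top edge). The frame turns with the door: -x points straight out of the outer face, -y along the door to its free edge.
- tip_box: Loose blue box with clear lid, 120 x 85 x 64 mm, origin at the centre of its underside. Bystander.
- bottle: Loose amber bottle with blue cap, 64 mm diameter, 150 mm tall, origin at the centre of its underside. Bystander.
- beaker: Loose glass beaker, 76 mm diameter, 95 mm tall, origin at the centre of its underside. Bystander.
- carton: Loose white and teal carton, 100 x 160 x 55 mm, origin at the centre of its underside. Bystander.
- mouse: Loose black computer mouse, 100 x 58 x 28 mm, origin at the centre of its underside. Bystander.

How it is judged (in metres and radians):
On the way, in this order (a step that is already met when the one before it is completed fails the run):
1. the amber filter stands fully home in the roof slot and is let go, the door still open (horizontal distance between amber_filter_centre and slot_mouth below 0.008 m and z of amber_filter_centre in the frame of slot_mouth below -0.014 m and angle between amber_filter_centre's own z axis and vertical below 0.1 rad and contact force between the fingers and amber_filter below 0.1 N and value of joint door above 0.15 rad), for 0.2 s.
2. the door is shut on its catch (value of joint door below 0.02 rad), for 0.2 s.
At the end, for the whole second after the job is handed in: The amber filter is at rest upright in the roof slot, its foot within 5 mm of the slot's floor and its centre within 8 mm of the slot's centre in plan; the door is seated on its catch (less than 0.02 rad open) (horizontal distance between amber_filter_centre and slot_mouth below 0.008 m and z of amber_filter_centre in the frame of slot_mouth below -0.014 m and angle between amber_filter_centre's own z axis and vertical below 0.1 rad and value of joint door below 0.02 rad and linear speed of amber_filter below 0.02 m/s); the robot touches nothing.
It fails at once if the blue filter or another loose thing on the bench is moved more than 30 mm (distance of any of blue_filter_centre, tip_box, bottle, beaker, carton, mouse from where it was at the start of the episode above 0.03 m).
It also fails if it takes over 58 s, if anything falls off the work surface, if the arm or the gripper's body presses on something with over 40 N, if the wrist force passes 120 N, or if a joint passes its speed limit or range.

### The arm

A 6-joint arm with a two-finger parallel gripper is mounted at the origin on the work surface. World frame = base frame: x ahead of the robot, y to its left, z up, the work surface at z = 0. Lengths are in mm, angles in degrees, forces in N, time in s.
With the tool pointing down it reaches from about 300 to 850 mm from the base axis. Payload 4.2 kg.
Tool frame: the origin (TCP) lies midway between the tips of the shut fingers; the grasp point (between the pads) lies 19 mm behind it (env.grip_depth is the distance from the TCP to the grasp point, in mm); z points along the fingers, y is the line along which they close (so a half turn about z gives the same grasp; the last joint's range is limited). The gripper opens to 91 mm and grips with 3 to 60 N. Pads are 32 mm wide; open, the fingers measure 118 mm over their backs; the gripper's body (76 mm by 178 mm) begins 60 mm behind the grasp point.
Start: joints at [66.349, 18.312, 89.639, -0, 72.044, -1.146], TCP at [220.101, 531.226, 193.876] pointing down, gripper open.
Joint ranges: [-177.97, 177.97], [-48.28, 115.42], [12.27, 149.76], [-77.06, 257.06], [2.81, 150.46], [-146.56, 146.56]. Speed limits (degrees/s): [147.25, 147.25, 180, 180, 180, 180].

### API

Orientations are given as [roll, pitch, yaw] about the fixed x, y, z axes, in that order (R = Rz(yaw) Ry(pitch) Rx(roll)).
In Python, from workcell import env, eyes gives the robot as it stands.
- The arm moves only by the tool send_rows, never from a script. Its argument "motion" is a list of rows, each a list of 7 numbers: the shift along the world's x, y, z normalised to -1 to 1, where 1 is 0.5 m, then the turn, a rotation vector about the world's x, y, z normalised to -1 to 1, where 1 is 60 degrees, then the opening, from -1 (shut) to 1 (fully open). A call has 1 to 20 rows; each row is the pose to reach, as a shift and turn from the pose commanded when the call began; what a row does not reach only later rows make up. A row lasts 1/8 s, in which the tool goes at most 62.5 mm and 10.7 degrees, less where a joint would pass 70% of its speed; a pose out of reach is approached as far as the arm can. A call with a number of a shift or a turn outside -1 to 1 is refused whole. A call with a gripper value outside its range is refused whole. The fingers move at their own pace and stop on an object; "squeeze" is the grip in N (left out, the last holds). Time passes only in rows, so rows that repeat a pose let the fingers close. It gives the time, the measured TCP pose, the force, the opening and the grip force at its end, in the units of the state.
- env.state(): the state, without advancing time (a new reading comes with each control period).
- eyes.grab_frame(name): name is "side" or "top"; returns a dict with "pixels" (480x640x3 uint8, red, green, blue), "depth" (480x640 float32, mm along the optical axis (not along the pixel's ray), 0 where there is no reading), "fx", "fy", "cx", "cy" (pixels), "distortion" ([k1, k2, p1, p2, k3] as OpenCV has them; the pictures are not rectified), "R" (3x3) and "t" (3): a world point X has camera coordinates R X + t. Camera axes: x right, y down, z forward; pixel columns grow to the right and rows downward; lengths in mm; the calibration is good to about 2 mm. A picture is of the moment at which its call begins.
- env.job_done(): hands the job in; it is judged then, once.
The state is a dict: "time_s": time; "qpos": joint angles; "qvel": joint speeds; "effort": joint torques, N m; "ee_pos": TCP position; "ee_rot": TCP orientation; "force": force on the tool from outside, world axes, zero at the start; "torque": the same for the moment, N m; "gripper_width": finger opening in mm; "gripper_force": force on a finger pad.
Only numpy, scipy, OpenCV 4.12 (cv2) and the standard library are available. Lean on these libraries where they do the work, as an engineer would, in place of code of your own. Each camera call takes 0.05 s, during which the arm holds its last target. There are 200 camera calls.

## Working session

There is one attempt and no reset: what is moved stays moved. The work goes in short steps, Python scripts to look and compute and a tool call to move; the robot and the scene stay as the last step left them, time stands still between calls to the robot, and variables do not carry over. Pictures are saved under pics/ and viewed, at most 10 in all, crops included, and the job is handed in when it is done.

Besides the shell and the picture viewer there is one more tool, called after ">>>" as name(argument=value, ...) on one line, values as JSON. send_rows: Moves the arm, as the interface text tells. Its arguments: {"type":"object","properties":{"motion":{"type":"array"},"squeeze":{"type":"number"}},"required":["motion"]}

```bash
mkdir -p pics; cat > h.py <<'E'
import numpy as np, cv2
from workcell import env, eyes
def grab(n,save=None):
    f=eyes.grab_frame(n)
    np.savez('%s.npz'%n,**{k:np.asarray(v) for k,v in f.items()})
    if save: cv2.imwrite('pics/'+save,f['pixels'][:,:,::-1])
    return f
def load(n): return np.load('%s.npz'%n)
def ray(f,u,v):
    K=np.array([[f['fx'],0,f['cx']],[0,f['fy'],f['cy']],[0,0,1]],float)
    p=cv2.undistortPoints(np.array([[[u,v]]],float),K,np.array(f['distortion'],float))[0,0]
    return np.array([p[0],p[1],1.])
def at_z(f,u,v,z):
    R=np.array(f['R']);t=np.array(f['t']);c=-R.T@t;d=R.T@ray(f,u,v)
    return c+d*(z-c[2])/d[2]
def at_d(f,u,v):
    R=np.array(f['R']);t=np.array(f['t']);w=f['depth'][v-1:v+2,u-1:u+2];d=np.median(w)
    return R.T@(ray(f,u,v)*d-t)
def proj(f,X):
    K=np.array([[f['fx'],0,f['cx']],[0,f['fy'],f['cy']],[0,0,1]],float)
    return cv2.projectPoints(np.array(X,float).reshape(-1,1,3),cv2.Rodrigues(np.array(f['R'],float))[0],np.array(f['t'],float),K,np.array(f['distortion'],float))[0][:,0]
E
python3 - <<'E'
from h import *
for n in('side','top'):
    f=grab(n,n+'0.png');print(n,-np.array(f['R']).T@f['t'],f['fx'])
print(env.state())
E
```

```text
side [1146.77335593 -994.21812882  896.15450069] 453.464437019241
top [ 262.49728532    3.0383807  1728.7305741 ] 520.2719100385196
{'time_s': 0.1, 'qpos': array([ 6.63502727e+01,  1.83454171e+01,  8.96977356e+01, -1.01433942e-03,
        7.20434478e+01, -1.14696190e+00]), 'qvel': array([-0.08483603, -0.10455312, -0.23339989, -0.04685564,  0.00676518,
       -0.04303937]), 'effort': array([ 1.53326771e-03, -4.13336742e+01, -2.32508290e+01,  7.31306942e-02,
        4.22820286e-02, -5.68425639e-05]), 'ee_pos': array([219.89514817, 530.78480541, 193.1414337 ]), 'ee_rot': array([-1.79913397e+02, -7.69212734e-04,  1.57497547e+02]), 'force': array([ 0.6364061 , -0.13557694,  0.91586959]), 'torque': array([-0.01197859,  0.05435452,  0.01360377]), 'gripper_force': 0.0, 'gripper_width': 91.05417228541255}
```

View pics/top0.png

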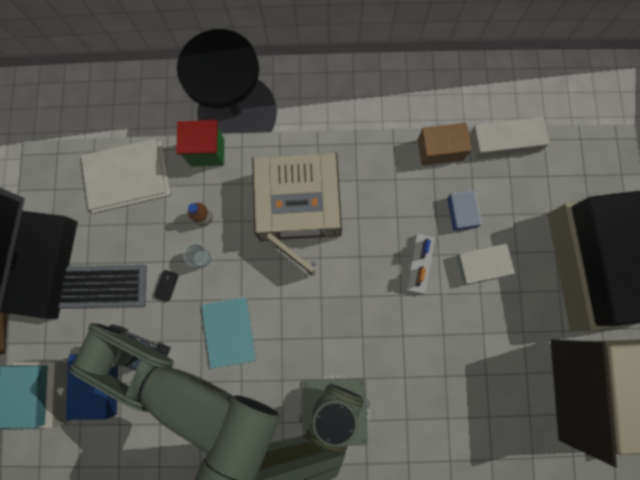

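View pics/side0.png

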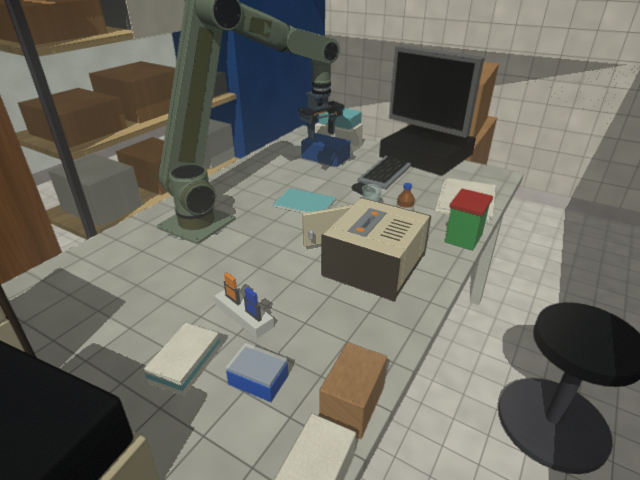

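The top view shows the analyser at about (297,195), its slot at (297,203), the open door from (270,236) to (313,270), and the rack at (422,263). The amber tab is at (421,276) and the blue one at (427,248). I'll enlarge both areas.

```bash
python3 - <<'E'
from h import *
f=load('top');p=f['pixels'][:,:,::-1]
a=cv2.resize(p[145:285,245:350],None,fx=5,fy=5,interpolation=cv2.INTER_CUBIC)[:600]
b=cv2.resize(p[228:300,400:445],None,fx=8,fy=8,interpolation=cv2.INTER_CUBIC)
c=np.zeros((600,800,3),np.uint8);a=cv2.resize(p[145:285,245:345],None,fx=4,fy=4,interpolation=cv2.INTER_CUBIC);c[:560,:400]=a;c[:576,420:780]=b
cv2.imwrite('pics/crop.png',c)
# colour blobs
h=cv2.cvtColor(f['pixels'],cv2.COLOR_RGB2HSV)
m=((h[...,0]<18)&(h[...,1]>140)&(h[...,2]>90)).astype(np.uint8)
n,l,s,ce=cv2.connectedComponentsWithStats(m)
for i in range(1,n):
    if s[i,4]>8: print('amber',s[i],ce[i])
m=((abs(h[...,0].astype(int)-115)<12)&(h[...,1]>150)&(h[...,2]>70)).astype(np.uint8)
n,l,s,ce=cv2.connectedComponentsWithStats(m)
for i in range(1,n):
    if s[i,4]>8: print('blue',s[i],ce[i])
for u,v in [(300,160),(297,203),(270,215),(421,276),(427,248),(422,262)]: print(u,v,at_d(f,u,v).round(1))
E
```

```text
amber [ 177  120   40   33 1198] [196.37646077 136.21202003]
amber [313 199   4   6  20] [314.2 201.6]
amber [277 201   4   6  21] [278.57142857 203.61904762]
amber [420 269   5  12  40] [421.725 274.125]
blue [189 205   8   7  39] [192.41025641 207.79487179]
blue [425 241   4  10  26] [426.65384615 245.73076923]
blue [ 69 356   6   6  23] [ 71.43478261 358.        ]
blue [ 94 389  13   9  44] [ 99.40909091 393.20454545]
300 160 [786.9  86.8 166.2]
297 203 [657.4 100.4 130.3]
270 215 [613.3 182.2 164.4]
421 276 [ 417.6 -280.6  115.6]
427 248 [ 504.5 -303.7  119.2]
422 262 [ 470.9 -300.2   37.4]
```

View pics/crop.png

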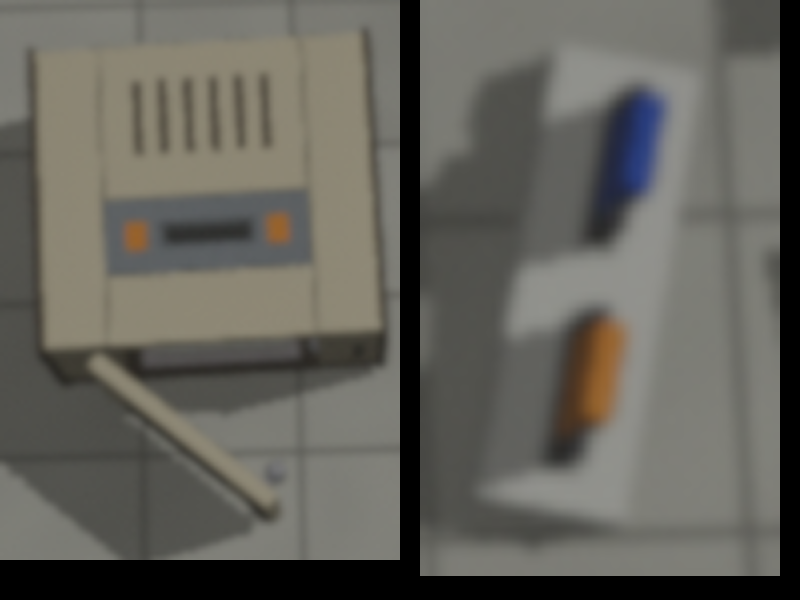

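The crop shows the roof corners, the slot centre at (207,232) and the amber marks at (136,236) and (278,228). The top face of the amber tab is at about (608,372). The rack's top corners are also clear, as is the top edge of the door from (95,360) to (270,505).

```bash
python3 - <<'E'
from h import *
f=load('top')
A=lambda x,y,z:at_z(f,245+(x+.5)/4-.5,145+(y+.5)/4-.5,z)[:2]
B=lambda x,y,z:at_z(f,400+(x-420+.5)/8-.5,228+(y+.5)/8-.5,z)[:2]
c=np.array([A(*q,165) for q in[(33,48),(366,32),(383,332),(43,348)]]);print('roof',c.round(1).tolist(),c.mean(0))
print([np.linalg.norm(c[i]-c[i-1]).round(1) for i in range(4)])
w=c[0]+c[3]-c[1]-c[2];d=c[0]+c[1]-c[2]-c[3]
print('yaw from width',np.degrees(np.arctan2(-w[0],w[1])),'depth',np.degrees(np.arctan2(d[1],d[0])))
l,r=A(136,236,165),A(278,228,165);print('marks',l,r,(l+r)/2,np.degrees(np.arctan2(-(l-r)[0],(l-r)[1])),'slot',A(207,232,165))
k=np.array([B(*q,36) for q in[(558,42),(698,70),(630,525),(480,492)]]);print('rack',k.round(1).tolist(),k.mean(0))
d=k[0]+k[1]-k[2]-k[3];print('rack yaw',np.degrees(np.arctan2(d[1],d[0])),[np.linalg.norm(k[i]-k[i-1]).round(1) for i in range(4)])
y=np.arctan2(d[1],d[0]);u=np.array([np.cos(y),np.sin(y)])
print('slots',k.mean(0)-46*u,k.mean(0)+46*u)
print('tab',B(608,372,118),'blue',B(642,146,118))
print('door top',A(95,360,150),A(270,505,150))
# depth-based tab points
R=f['R'];
vs,us=np.mgrid[262:290,412:432]
P=np.array([at_d(f,int(a),int(b)) for a,b in zip(us.ravel(),vs.ravel())])
s=P[(P[:,2]>108)&(P[:,2]<126)];print(len(s),s.mean(0),s.min(0),s.max(0))
E
```

```text
roof [[802.9, 235.2], [808.3, -27.2], [567.7, -33.4], [562.2, 227.4]] [685.29368038 100.48402571]
[np.float64(240.9), np.float64(262.5), np.float64(240.7), np.float64(260.8)]
yaw from width 1.1953271942145898 depth 1.6733005993577568
marks [648.40251323 155.16154599] [651.70945358  45.2342343 ] [650.0559834  100.19789015] 1.7231077196233293 slot [650.04853604 100.17654813]
rack [[568.7, -288.7], [555.4, -346.0], [368.9, -307.2], [384.0, -247.0]] [ 469.26032177 -297.23468669]
rack yaw -12.223049385490796 [np.float64(189.4), np.float64(58.8), np.float64(190.5), np.float64(62.1)]
slots [ 424.30310488 -287.49565953] [ 514.21753865 -306.97371385]
tab [ 423.2187919  -286.96112067] blue [ 511.61816938 -305.2642283 ]
door top [554.56038674 189.21836423] [438.65083348  56.25978602]
53 [ 423.59925181 -284.95377445  117.39517679] [ 405.19181019 -294.62887703  110.15010723] [ 442.28111813 -277.16315051  122.58838022]
```

>>> send_rows(motion=[[0,0,0.1,0,0,0,1],[0,0,0.2,0,0,0,1],[0.05,-0.1,0.272,0,0,0.05,1],[0.1,-0.2,0.272,0,0,0.1,1],[0.15,-0.3,0.272,0,0,0.172,1],[0.2,-0.4,0.272,0,0,0.172,1],[0.25,-0.5,0.272,0,0,0.172,1],[0.3,-0.6,0.272,0,0,0.172,1],[0.35,-0.7,0.272,0,0,0.172,1],[0.4,-0.8,0.272,0,0,0.172,1],[0.42,-0.9,0.272,0,0,0.172,1],[0.42,-0.98,0.272,0,0,0.172,1],[0.42,-0.98,0.272,0,0,0.172,1]])

```text
time_s: 1.72
ee_pos: [429.9, 39.2, 329.5]
ee_rot: [-180.0, -0.0, 167.6]
force: [-0.7, -0.1, -0.4]
gripper_width: 91.0
gripper_force: 0.0
```

>>> send_rows(motion=[[0,-0.1,0,0,0,0,1],[0,-0.2,0,0,0,0,1],[0,-0.3,0,0,0,0,1],[-0.005,-0.4,0,0,0,0,1],[-0.01,-0.5,0,0,0,0,1],[-0.012,-0.6,-0.05,0,0,0,1],[-0.012,-0.656,-0.15,0,0,0,1],[-0.012,-0.656,-0.25,0,0,0,1],[-0.012,-0.656,-0.32,0,0,0,1],[-0.012,-0.656,-0.32,0,0,0,1],[-0.012,-0.656,-0.32,0,0,0,1]])

```text
time_s: 3.1
ee_pos: [425.4, -286.8, 171.3]
ee_rot: [-180.0, 0.1, 167.9]
force: [0.2, 0.4, 0.9]
gripper_width: 91.1
gripper_force: 0.0
```

```bash
python3 - <<'E'
from h import *
f=grab('side');g=grab('top')
s=env.state();print(s['ee_pos'],s['ee_rot'])
a=cv2.resize(f['pixels'][240:345,190:290,::-1],None,fx=4,fy=4,interpolation=cv2.INTER_CUBIC)
b=cv2.resize(g['pixels'][225:325,370:470,::-1],None,fx=4,fy=4,interpolation=cv2.INTER_CUBIC)
c=np.zeros((430,800,3),np.uint8);c[:420,:400]=a;c[:400,400:]=b
cv2.imwrite('pics/hov.png',c)
E
```

```text
[ 425.4531477  -287.15022012  171.81815822] [-179.92436921    0.20413448  167.85249539]
```

View pics/hov.png

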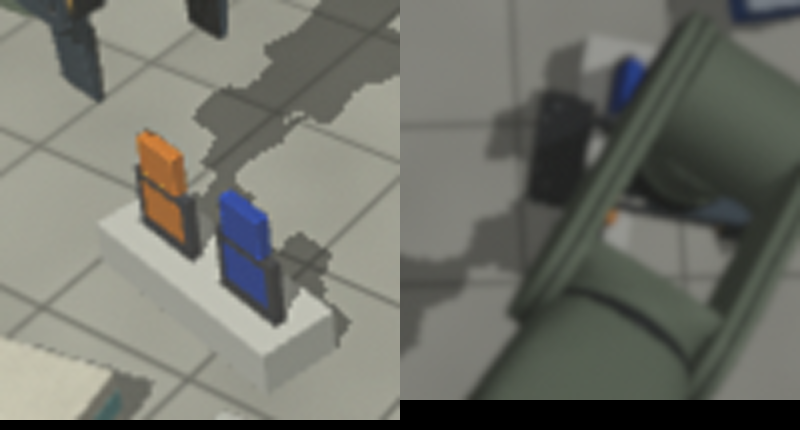

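The side view shows the fingers straddling the amber tab, which is at (160,160) in the left panel, so I'll descend and grip.

>>> send_rows(motion=[[0,0,-0.04,0,0,0,1],[0,0,-0.08,0,0,0,1],[0,0,-0.12,0,0,0,1],[0,0,-0.16,0,0,0,1],[0,0,-0.16,0,0,0,0.5],[0,0,-0.16,0,0,0,0],[0,0,-0.16,0,0,0,-0.5],[0,0,-0.16,0,0,0,-1],[0,0,-0.16,0,0,0,-1],[0,0,-0.16,0,0,0,-1],[0,0,-0.16,0,0,0,-1],[0,0,-0.16,0,0,0,-1]], squeeze=30)

```text
time_s: 4.7
ee_pos: [424.1, -286.8, 89.8]
ee_rot: [180.0, -0.0, 167.8]
force: [0.4, 0.0, 0.5]
gripper_width: 13.9
gripper_force: 0.0
```

>>> send_rows(motion=[[0,0,0,0,0,0,-1],[0,0,0,0,0,0,-1],[0,0,0,0,0,0,-1],[0,0,0,0,0,0,-1]])

```text
time_s: 5.2
ee_pos: [424.1, -286.7, 89.8]
ee_rot: [180.0, -0.0, 167.8]
force: [0.8, 0.7, 0.7]
gripper_width: 11.8
gripper_force: 30.0
```

>>> send_rows(motion=[[0,0,0.04,0,0,0,-1],[0,0,0.1,0,0,0,-1],[0,0,0.18,0,0,0,-1],[0,0,0.26,0,0,0,-1],[0,0,0.34,0,0,0,-1],[0,0.06,0.4,0,0,-0.1,-1],[0.04,0.12,0.42,0,0,-0.2,-1],[0.08,0.2,0.42,0,0,-0.3,-1],[0.12,0.28,0.42,0,0,-0.4,-1],[0.16,0.36,0.42,0,0,-0.5,-1],[0.2,0.44,0.42,0,0,-0.6,-1],[0.24,0.52,0.42,0,0,-0.7,-1],[0.3,0.6,0.42,0,0,-0.8,-1],[0.36,0.68,0.42,0,0,-0.9,-1],[0.42,0.74,0.42,0,0,-1,-1],[0.452,0.774,0.42,0,0,-1,-1],[0.452,0.774,0.42,0,0,-1,-1]])

```text
time_s: 7.32
ee_pos: [650.6, 101.3, 298.3]
ee_rot: [-179.9, -0.0, 107.9]
force: [0.2, -0.2, -1.3]
gripper_width: 11.4
gripper_force: 30.0
```

>>> send_rows(motion=[[0,0,0,0,0,-0.13,-1],[0,0,0,0,0,-0.27,-1],[0,0,-0.02,0,0,-0.27,-1],[0,0,-0.03,0,0,-0.27,-1],[0,0,-0.03,0,0,-0.27,-1]])

```text
time_s: 7.95
ee_pos: [649.5, 99.9, 284.0]
ee_rot: [-179.9, 0.0, 91.7]
force: [0.9, -0.0, -1.2]
gripper_width: 11.9
gripper_force: 30.0
```

```bash
python3 - <<'E'
from h import *
f=grab('side');g=grab('top')
s=env.state();print(s['ee_pos'],s['ee_rot'],s['gripper_width'])
a=cv2.resize(f['pixels'][130:270,310:440,::-1],None,fx=4,fy=4,interpolation=cv2.INTER_CUBIC)
cv2.imwrite('pics/hov2.png',a)
E
```

```text
[650.0507495  100.08726176 284.83961687] [-1.79998688e+02  4.74011685e-03  9.16470584e+01] 11.609427922249917
```

View pics/hov2.png

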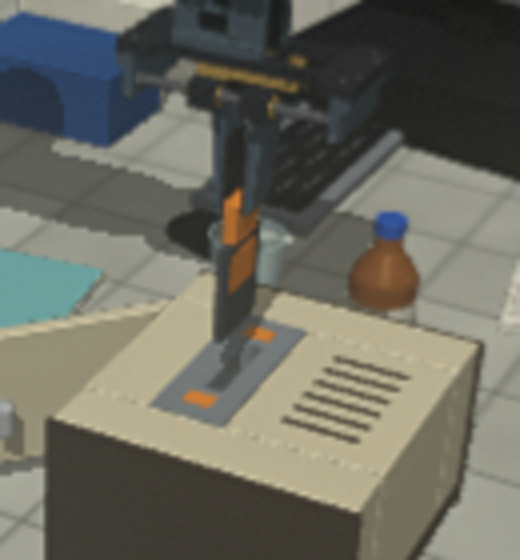

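The blade hangs over the slot, its foot near (215–250, 335) in the crop. The marks are at (262,335) and (200,398). I'll check both against the side calibration.

```bash
python3 - <<'E'
from h import *
f=load('side')
C=lambda x,y:(310+(x+.5)/4-.5,130+(y+.5)/4-.5)
l,r=at_z(f,*C(262,335),165),at_z(f,*C(200,398),165);print('marks',l,r,(l+r)/2)
a=np.radians(1.6);L=np.array([-np.sin(a),np.cos(a),0]);N=np.array([np.cos(a),np.sin(a),0])
c=np.array([650,100,200.])
for nm,z,hl,ht in(('foot',201,28,3),('blade low',206,30,4),('blade top',279,30,4),('tab top',313,20,6)):
    X=[[650,100,z]+s*hl*L+t*ht*N for s in(-1,1) for t in(-1,1)]
    X=np.array([[650,100,z]+s*hl*L+t*ht*N for s in(-1,1) for t in(-1,1)])
    print(nm,((proj(f,X)-[310,130]+.5)*4-.5).round(0).tolist())
E
```

```text
marks [650.61810069 154.41173559 165.        ] [651.5103852   46.04744362 165.        ] [651.06424294 100.22958961 165.        ]
foot [[214.0, 340.0], [221.0, 342.0], [245.0, 308.0], [252.0, 310.0]]
blade low [[212.0, 335.0], [222.0, 338.0], [245.0, 301.0], [255.0, 304.0]]
blade top [[217.0, 249.0], [227.0, 251.0], [252.0, 216.0], [262.0, 218.0]]
tab top [[224.0, 200.0], [239.0, 204.0], [247.0, 179.0], [262.0, 183.0]]
```

```bash
python3 - <<'E'
from h import *
f=load('side')
a=cv2.resize(f['pixels'][170:242,350:400,::-1],None,fx=8,fy=8,interpolation=cv2.INTER_CUBIC)
cv2.imwrite('pics/z.png',a)
E
```

```text
(no output)
```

View pics/z.png

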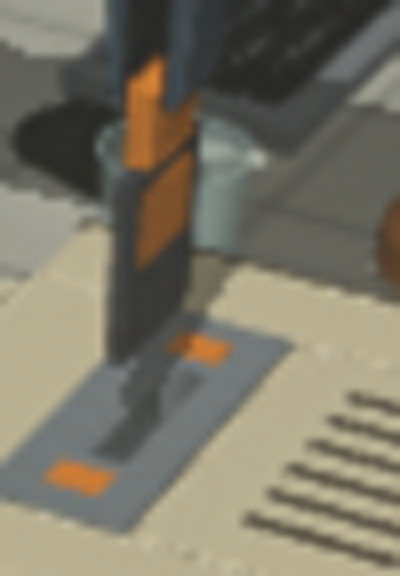

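The foot appears at (118,362), within about 1 mm of the prediction. Both cameras agree on the slot to within 1 mm, so I'll insert.

>>> send_rows(motion=[[0.001,0,-0.02,0,0,0,-1],[0.001,0,-0.04,0,0,0,-1],[0.001,0,-0.055,0,0,0,-1],[0.001,0,-0.07,0,0,0,-1],[0.001,0,-0.085,0,0,0,-1],[0.001,0,-0.1,0,0,0,-1],[0.001,0,-0.1,0,0,0,-1]])

```text
time_s: 8.93
ee_pos: [650.2, 100.2, 234.1]
ee_rot: [-179.9, 0.0, 91.6]
force: [-0.6, -0.2, -0.7]
gripper_width: 11.2
gripper_force: 30.0
```

>>> send_rows(motion=[[0,0,-0.02,0,0,0,-1],[0,0,-0.04,0,0,0,-1],[0,0,-0.06,0,0,0,-1],[0,0,-0.08,0,0,0,-1],[0,0,-0.1,0,0,0,-1],[0,0,-0.112,0,0,0,-1],[0,0,-0.117,0,0,0,-1],[0,0,-0.117,0,0,0,-1]])

```text
time_s: 9.93
ee_pos: [650.7, 100.2, 176.4]
ee_rot: [180.0, -0.0, 91.6]
force: [-0.7, -0.2, -1.3]
gripper_width: 11.5
gripper_force: 30.0
```

>>> send_rows(motion=[[0,0,0,0,0,0,-0.5],[0,0,0,0,0,0,0],[0,0,0,0,0,0,0],[0,0,0,0,0,0,0],[0,0,0,0,0,0,0],[0,0,0,0,0,0,0],[0,0,0.05,0,0,0,0],[0,0,0.12,0,0,0,0],[0,0,0.2,0,0,0,0],[0,0,0.2,0,0,0,0]])

```text
time_s: 11.18
ee_pos: [652.3, 100.5, 280.4]
ee_rot: [179.5, -0.1, 91.6]
force: [0.5, 0.9, -0.2]
gripper_width: 45.9
gripper_force: 0.0
```

```bash
python3 - <<'E'
from h import *
f=grab('side')
s=env.state();print(s['ee_pos'],s['ee_rot'],s['gripper_width'])
a=cv2.resize(f['pixels'][170:260,290:440,::-1],None,fx=5,fy=5,interpolation=cv2.INTER_CUBIC)
cv2.imwrite('pics/ins.png',a)
P=lambda X:((proj(f,X)-[290,170]+.5)*5-.5).round(0).tolist()
print('tab top, z=202', P([[650,120,202],[650,80,202]]),'tab bottom z168',P([[650,120,168],[650,80,168]]))
E
```

```text
[651.18173441 100.3029735  277.8903681 ] [ 1.79806955e+02 -2.03318484e-02  9.16138611e+01] 45.473631331201254
tab top, z=202 [[406.0, 191.0], [377.0, 219.0]] tab bottom z168 [[403.0, 238.0], [374.0, 267.0]]
```

View pics/ins.png

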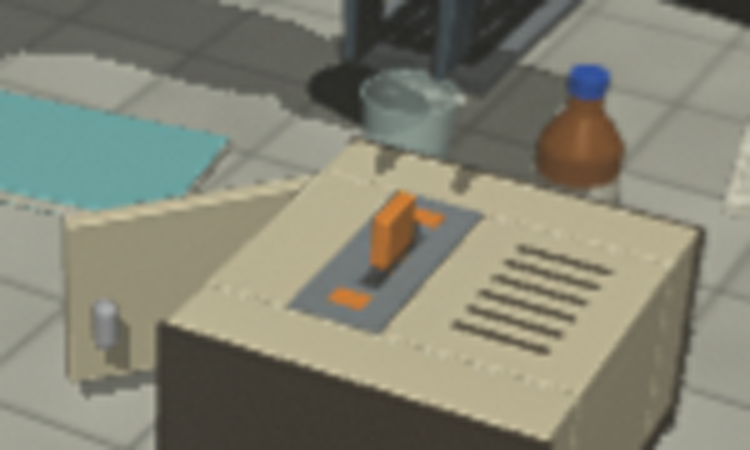

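The blade is home: the tab's base is at (375,265), right where predicted for the fully seated position. Next I'll work out the waypoints for the door.

```bash
python3 - <<'E'
from h import *
g=load('top')
print('beaker',at_z(g,196,256,50),'bottle',at_z(g,198,212,75))
f=load('side')
al=np.radians(1.5);H=np.array([685.3,100.5])+[-120*np.cos(al)-90*np.sin(al),-120*np.sin(al)+90*np.cos(al)];print(H)
def tcp(th,gap):
    a=np.radians(1.5-th);return H+135*np.array([np.sin(a),-np.cos(a)])-(28.5+gap)*np.array([np.cos(a),np.sin(a)])
for th,gp in((45,35),(45,0),(40,0),(30,0),(20,0),(15,0),(10,0),(5,0),(2,0),(0,0)): 
    p=tcp(th,gp);print(th,gp,p.round(0),'from cmd(650.6,100) shift',((p-[650.6,100])/500).round(3),'from start',((p-tcp(45,35))/500).round(3),'turn',-th/60, (45-th)/60)
print(env.state()['ee_pos'])
E
```

```text
beaker [508.19173104 439.45626109  50.        ] bottle [649.99081373 429.03720173  75.        ]
[562.98519566 187.32792545]
45 35 [424. 133.] from cmd(650.6,100) shift [-0.453  0.066] from start [0. 0.] turn -0.75 0.0
45 0 [449. 109.] from cmd(650.6,100) shift [-0.402  0.018] from start [ 0.051 -0.048] turn -0.75 0.0
40 0 [457.  99.] from cmd(650.6,100) shift [-0.388 -0.001] from start [ 0.065 -0.067] turn -0.6666666666666666 0.08333333333333333
30 0 [474.  82.] from cmd(650.6,100) shift [-0.354 -0.035] from start [ 0.099 -0.102] turn -0.5 0.25
20 0 [493.  68.] from cmd(650.6,100) shift [-0.315 -0.063] from start [ 0.138 -0.13 ] turn -0.3333333333333333 0.4166666666666667
15 0 [504.  63.] from cmd(650.6,100) shift [-0.294 -0.075] from start [ 0.16  -0.141] turn -0.25 0.5
10 0 [515.  58.] from cmd(650.6,100) shift [-0.272 -0.084] from start [ 0.182 -0.15 ] turn -0.16666666666666666 0.5833333333333334
5 0 [526.  54.] from cmd(650.6,100) shift [-0.249 -0.091] from start [ 0.205 -0.158] turn -0.08333333333333333 0.6666666666666666
2 0 [533.  53.] from cmd(650.6,100) shift [-0.235 -0.095] from start [ 0.219 -0.161] turn -0.03333333333333333 0.7166666666666667
0 0 [538.  52.] from cmd(650.6,100) shift [-0.225 -0.097] from start [ 0.228 -0.163] turn 0.0 0.75
[651.18173441 100.3029735  277.8903681 ]
```

>>> send_rows(motion=[[-0.08,0.02,0.02,0,0,-0.1,0],[-0.16,0.04,0.02,0,0,-0.25,-1],[-0.24,0.06,0.02,0,0,-0.4,-1],[-0.32,0.066,0.02,0,0,-0.55,-1],[-0.4,0.066,0.02,0,0,-0.7,-1],[-0.453,0.066,0.02,0,0,-0.75,-1],[-0.453,0.066,-0.02,0,0,-0.75,-1],[-0.453,0.066,-0.1,0,0,-0.75,-1],[-0.453,0.066,-0.18,0,0,-0.75,-1],[-0.453,0.066,-0.26,0,0,-0.75,-1],[-0.453,0.066,-0.322,0,0,-0.75,-1],[-0.453,0.066,-0.322,0,0,-0.75,-1],[-0.453,0.066,-0.322,0,0,-0.75,-1]])

```text
time_s: 12.85
ee_pos: [424.5, 133.3, 115.9]
ee_rot: [180.0, -0.0, 46.6]
force: [0.3, 0.1, -0.4]
gripper_width: 0.6
gripper_force: 0.0
```

Now I'll swing the door to about 10° from shut.

>>> send_rows(motion=[[0.025,-0.024,0,0,0,0,-1],[0.051,-0.048,0,0,0,0,-1],[0.065,-0.067,0,0,0,0.083,-1],[0.082,-0.085,0,0,0,0.167,-1],[0.099,-0.102,0,0,0,0.25,-1],[0.118,-0.117,0,0,0,0.333,-1],[0.138,-0.13,0,0,0,0.417,-1],[0.16,-0.141,0,0,0,0.5,-1],[0.182,-0.15,0,0,0,0.583,-1],[0.182,-0.15,0,0,0,0.583,-1]])

```text
time_s: 14.1
ee_pos: [516.6, 57.1, 115.7]
ee_rot: [179.9, -0.0, 81.4]
force: [0.1, -0.9, -0.9]
gripper_width: 0.3
gripper_force: 0.0
```

>>> send_rows(motion=[[0.012,-0.004,0,0,0,0.042,-1],[0.023,-0.008,0,0,0,0.083,-1],[0.03,-0.01,0,0,0,0.11,-1],[0.037,-0.011,0,0,0,0.133,-1],[0.043,-0.012,0,0,0,0.15,-1],[0.046,-0.013,0,0,0,0.167,-1],[0.046,-0.013,0,0,0,0.167,-1]])

```text
time_s: 14.98
ee_pos: [538.5, 51.6, 115.4]
ee_rot: [180.0, 0.0, 91.6]
force: [0.4, 0.5, -0.2]
gripper_width: 0.1
gripper_force: 0.0
```

```bash
python3 - <<'E'
from h import *
g=grab('side')
f=grab('top');s=env.state();print(s['ee_pos'],s['force'])
c=np.zeros((560,800,3),np.uint8)
c[:560,:400]=cv2.resize(f['pixels'][145:285,245:345,::-1],None,fx=4,fy=4,interpolation=cv2.INTER_CUBIC)
c[:560,400:]=cv2.resize(g['pixels'][150:290,300:400,::-1],None,fx=4,fy=4,interpolation=cv2.INTER_CUBIC)
cv2.imwrite('pics/door.png',c)
E
```

```text
[538.19761515  51.68704509 115.34002819] [-0.12950969  0.03430087 -0.5489633 ]
```

View pics/door.png

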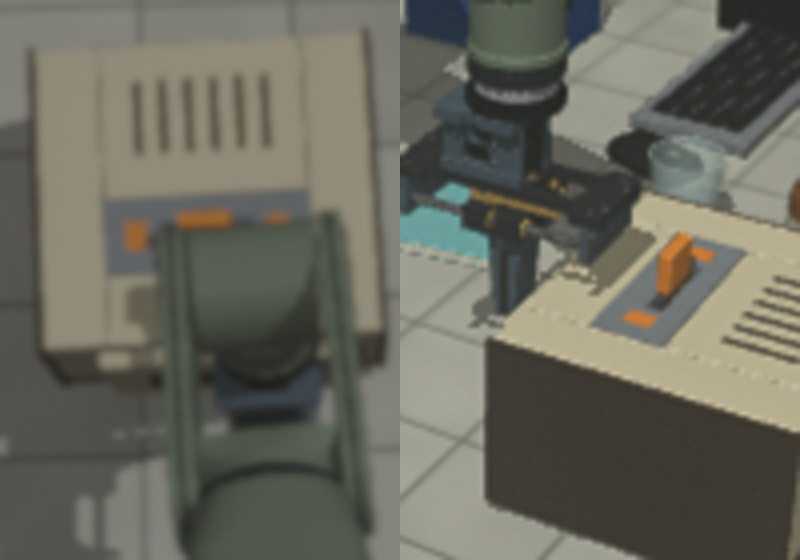

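The door looks almost or fully shut and there's no contact force, so it may have snapped. A small further push will confirm it.

>>> send_rows(motion=[[0.004,0,0,0,0,0,-1],[0.008,0,0,0,0,0,-1],[0.008,0,0,0,0,0,-1]])

```text
time_s: 15.45
ee_pos: [541.3, 51.7, 115.3]
ee_rot: [-179.9, -0.0, 91.6]
force: [-2.5, -0.2, 2.9]
gripper_width: 0.2
gripper_force: 1.7
```

>>> send_rows(motion=[[0.003,0,0,0,0,0,-1],[0.006,0,0,0,0,0,-1],[0.006,0,0,0,0,0,-1]])

```text
time_s: 15.82
ee_pos: [541.3, 51.7, 115.3]
ee_rot: [-179.5, -0.0, 91.6]
force: [-10.6, -0.3, 7.4]
gripper_width: 0.5
gripper_force: 5.5
```

The arm met a hard stop at x=541 with 10 N, above the 6 N hump force, so the door is seated. I'll back off and check.

>>> send_rows(motion=[[-0.05,0,0,0,0,0,-1],[-0.12,0,0,0,0,0,-1],[-0.2,0,0,0,0,0,-1],[-0.24,0.1,0.05,0,0,0,-1],[-0.26,0.2,0.15,0,0,0,-1],[-0.26,0.3,0.25,0,0,0,-1],[-0.26,0.4,0.25,0,0,0,-1],[-0.26,0.5,0.25,0,0,0,-1],[-0.26,0.5,0.25,0,0,0,-1]])

```text
time_s: 16.95
ee_pos: [415.5, 305.0, 240.2]
ee_rot: [179.9, -0.1, 91.9]
force: [-0.0, -0.2, -0.1]
gripper_width: 0.3
gripper_force: 0.0
```

```bash
python3 - <<'E'
from h import *
g=grab('side')
f=grab('top');s=env.state();print(s['ee_pos'],s['force'])
c=np.zeros((560,800,3),np.uint8)
c[:560,:400]=cv2.resize(f['pixels'][145:285,245:345,::-1],None,fx=4,fy=4,interpolation=cv2.INTER_CUBIC)
c[:560,400:]=cv2.resize(g['pixels'][150:290,300:400,::-1],None,fx=4,fy=4,interpolation=cv2.INTER_CUBIC)
cv2.imwrite('pics/end.png',c)
al=np.radians(1.5);H=np.array([563,187.3])
for th in(0,.06):
    a=al-th;A=np.array([np.sin(a),-np.cos(a)]);n=-np.array([np.cos(a),np.sin(a)])
    X=[[*(H+q*A+15*n),150] for q in(0,180)]
    print(th,((proj(f,X)-[245,145]+.5)*4-.5).round(0).tolist())
E
```

```text
[415.17358651 301.72928484 240.01141639] [ 0.35818157 -0.96255836 -0.9892294 ]
0 [[98.0, 368.0], [331.0, 356.0]]
0.06 [[97.0, 368.0], [330.0, 370.0]]
```

View pics/end.png

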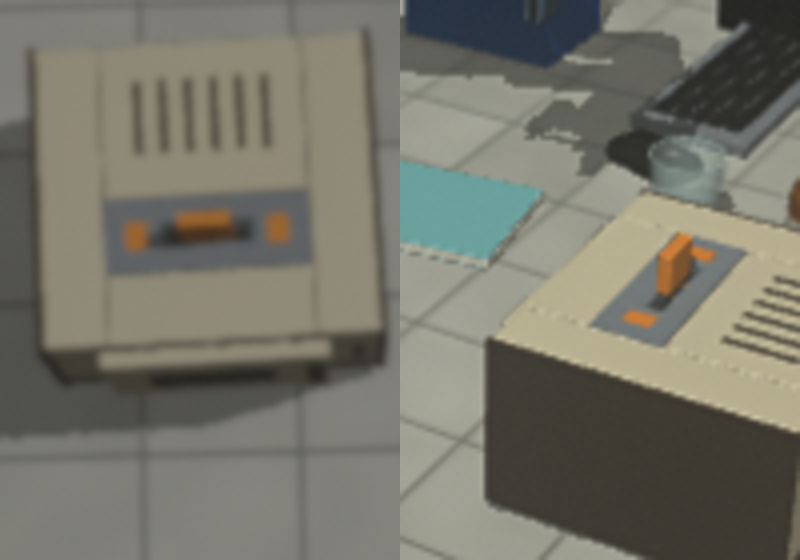

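The door's outer top edge runs from (98,368) to (331,357), which matches 0 rad rather than ajar. The blade is home and the arm is clear, so I'll hand in.

```bash
python3 -c "
from workcell import env
print(env.job_done())"
```

```text
the job is handed in; nothing more can be done
None
```

The amber filter is fully home in the roof slot and let go, the door is shut on its catch, and the job was handed in at about 17 s; the hand-in call did not report a verdict.

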